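# Slide the chopping board out over the shelf edge

## Robot

A 6-joint arm with a two-finger parallel gripper is mounted at the origin on the work surface. World frame = base frame: x ahead of the robot, y to its left, z up, the work surface at z = 0. Lengths are in mm, angles in degrees, forces in N, time in s.
With the tool pointing down it reaches from about 350 to 850 mm from the base axis. Payload 8.1 kg.
Tool frame: the origin (TCP) lies midway between the tips of the shut fingers; the grasp point (between the pads) lies 19 mm behind it; z points along the fingers, y is the line along which they close (so a half turn about z gives the same grasp; the last joint's range is limited). The gripper opens to 85 mm and grips with 20 to 120 N. Pads are 22 mm wide; open, the fingers measure 114 mm over their backs; the gripper's body (76 mm by 85 mm) begins 54 mm behind the grasp point. The pads swing forward as they close: fully open they stand 13 mm farther back than shut.
Start: joints at [63.002, 7.471, 85.268, -0, 87.261, -4.893], TCP at [225.76, 555.912, 231.292] pointing down, gripper open.
Joint ranges: [-169.43, 169.43], [-51.17, 129.36], [1.28, 143.12], [-76.62, 256.62], [0, 156.53], [-152.29, 152.29]. Speed limits (degrees/s): [136.94, 136.94, 159.86, 180, 180, 180].

## Interface

Orientations are given as [roll, pitch, yaw] about the fixed x, y, z axes, in that order (R = Rz(yaw) Ry(pitch) Rx(roll)).
In Python, from bench import r gives the robot as it stands.
- The arm moves only by the tool send_rows, never from a script. Its argument "increments" is a list of rows, each a list of 6 numbers: the shift along the tool's x, y, z in mm, then the turn, a rotation vector about the tool's x, y, z in rad. A call has 1 to 5 rows; each row shifts and turns the commanded pose from where the row before left it, along the tool's axes as they then stand; what a row does not reach is not made up. A row lasts 1/8 s, in which the tool goes at most 62.5 mm and 10.7 degrees, less where a joint would pass 70% of its speed; a pose out of reach is approached as far as the arm can. A call is refused whole if a number of a shift passes 62.5 or a number of a turn 0.188, either way. A call with a gripper value outside its range is refused whole. "grip" is the closure, from -1 (fully open) to 1 (shut), set as the call begins (left out, the last holds). The fingers move at their own pace and stop on an object; "grip_force" is the grip in N (left out, the last holds). Time passes only in rows, so rows that do not move let the fingers close. It gives the time, the measured TCP pose, the force, the opening and the grip force at its end, in the units of the state.
- r.sense(): the state, without advancing time (a new reading comes with each control period).
- r.snapshot(name): name is "scene" or "side" or "wrist"; returns a dict with "img" (420x560x3 uint8, blue, green, red), "z_map" (420x560 float32, mm along the optical axis (not along the pixel's ray), 0 where there is no reading), "fx", "fy", "cx", "cy" (pixels), "view" (4x4, takes a point from world to camera coordinates). Camera axes: x right, y down, z forward; pixel columns grow to the right and rows downward; lengths in mm; the calibration is good to about 2 mm. The wrist camera is an equidistant fisheye: a pixel r from the principal point sees the ray r / f radians off the axis. A picture is of the moment at which its call begins.
- r.hand_in(): hands the job in; it is judged then, once.
The state is a dict: "time": time; "joint_pos": joint angles; "qd": joint speeds; "joint_efforts": joint torques, N m; "tool_pos": TCP position; "tcp_rot": TCP orientation; "ft_force": force on the tool from outside, world axes, zero at the start; "wrist_torque": the same for the moment, N m; "finger_gap": finger opening in mm; "grip_force": force on a finger pad.
Only numpy, scipy, OpenCV 4.12 (cv2) and the standard library are available. Lean on these libraries where they do the work, as an engineer would, in place of code of your own. Each camera call takes 0.05 s, during which the arm holds its last target. There are 200 camera calls.

## Task

The thin red chopping board is lying too far back on the little wooden shelf riser to be picked up. With your fingertips gently slide it flat along the shelf, without gripping or lifting it, until it sticks out 6 cm past the shelf's front edge (the long edge nearest the robot), square with that edge, so that its hand slot hangs clear of the shelf. Leave the jar, the can, the water bottle and the carton where they stand, and take your hand away.

Things in the scene. Friction and masses are not known exactly. Their poses are not given: they have to be found in the camera images.
- riser: Shelf riser, fixed: a light wooden deck 320 mm deep (its x) by 500 mm wide (y), 14 mm thick, flat top 130 mm above the counter, no lip on any side, on white wire legs with tins beneath. Origin on the counter under the middle of the deck; x points from the front edge (nearest the robot) to the back edge, y along the front edge, z up.
- shelf_edge (a point): Middle of the deck's front edge, at the level of its top face (130 mm above the counter). Same axes as the riser: out over the edge is its -x; the edge runs along its y. A point with x = -0.06 in this frame hangs 60 mm past the edge.
- board: Loose red plastic chopping board lying flat on the deck, 220 (x) by 150 (y) by 8 mm thick, 0.2 to 0.4 kg, free to slide. Corner radius 15 mm, so its ends are straight over 120 mm. Hand slot 90 (y) by 30 mm (x) right through it, 15 mm in from the front end. Origin: centre of its underside, z up; -x end = front (slot), nearest the shelf's front edge; +x end = back, with bare deck behind.
- front_left (a point): On the board's front end, top face, 60 mm to the +y side of the middle (110 mm ahead of the board's centre): where the straight part of that end stops.
- front_right (a point): The same on the -y side, 60 mm from the middle.
- jar: Amber glass jar with yellow lid, 60 mm diameter, 105 mm high, standing on the deck at one side of the board. Origin at the centre of its underside.
- can: Steel food can with green label, 68 mm diameter, 100 mm high, standing on the deck at the other side of the board. Origin at the centre of its underside.
- water: Water bottle, blue label, 66 mm diameter, 205 mm high, standing on the counter beside the riser. Origin at the centre of its underside.
- carton: Blue and yellow carton, 55 mm (x) by 110 mm (y) by 150 mm high, standing on the counter at the other side of the riser. Origin at the centre of its underside.

How it is judged (in metres and radians):
At the end, for the whole second after the job is handed in: Both ends of the board's straight front end stand 50 to 70 mm past the shelf's front edge, the board is square with the shelf within 0.08 rad, flat on the deck (0.04 rad, 4 mm) and still, and the jar, can, bottle and carton are within 15 mm of where they began (x of front_left in the frame of shelf_edge between -0.07 and -0.05 m and x of front_right in the frame of shelf_edge between -0.07 and -0.05 m and angle between the x axis of board and the x axis of riser, either way round below 0.08 rad and z of board in the frame of shelf_edge between -0.004 and 0.004 m and angle between board's own z axis and vertical below 0.04 rad and linear speed of board below 0.01 m/s and distance of each of jar, can, water, carton from where it was at the start of the episode below 0.015 m); the robot touches nothing.
It fails at once if the board is lifted off the deck (6 mm) or tipped (0.08 rad) (z of board in the frame of shelf_edge above 0.006 m or angle between board's own z axis and vertical above 0.08 rad).
It fails at once if the board is gripped or pressed with more than 35 N (contact force between the fingers and board above 35 N).
It fails at once if the jar, can, bottle or carton is shoved 15 mm or knocked over (distance of any of jar, can, water, carton from where it was at the start of the episode above 0.015 m or angle between any of jar, can, water, carton's own z axis and vertical above 0.2 rad).
It also fails if it takes over 40 s, if anything falls off the work surface, if the arm or the gripper's body presses on something with over 40 N, if the wrist force passes 120 N, or if a joint passes its speed limit or range.

## Working session

There is one attempt and no reset: what is moved stays moved. The work goes in short steps, Python scripts to look and compute and a tool call to move; the robot and the scene stay as the last step left them, time stands still between calls to the robot, and variables do not carry over. Pictures are saved under pics/ and viewed, at most 10 in all, crops included, and the job is handed in when it is done.

Besides the shell and the picture viewer there is one more tool, called after "Call:" by a JSON object that holds its "name" and its "arguments", one argument or row to a line. send_rows: Moves the arm, as the interface text tells. Its arguments: {"type":"object","properties":{"increments":{"type":"array"},"grip":{"type":"number"},"grip_force":{"type":"number"}},"required":["increments"]}

```bash
ls; mkdir -p pics; python3 - <<'E'
from bench import r
import cv2,numpy as np
for n in("scene","side"):
    s=r.snapshot(n); cv2.imwrite(f"pics/{n}0.png",s["img"]); np.savez(f"{n}0.npz",**s)
    c=np.linalg.inv(s["view"]); print(n,s["fx"],s["cx"],c[:3,3],c[:3,2])
print(r.sense())
E
```

```text
pics
scene 470.98846654304197 273.56304104075315 [1352.76747287 -294.7870019  1052.12563327] [-0.64642521  0.2275005  -0.72827054]
side 470.52499567263493 278.362359127844 [1179.91755844  179.21445571 1211.44244368] [-0.50972132 -0.12503728 -0.85120494]
{'time': 0.1, 'joint_pos': array([ 6.30019404e+01,  7.51038394e+00,  8.53229169e+01,  5.90222609e-04,
        8.72633465e+01, -4.89227868e+00]), 'qd': array([-0.08299409, -0.04373206, -0.18052504,  0.05762737,  0.0394436 ,
        0.02514779]), 'joint_efforts': array([ 1.03862803e-03, -5.70944953e+01, -5.01946127e+01,  8.27263761e-06,
        7.89517129e-03,  5.95578422e-05]), 'tool_pos': array([225.52992041, 555.4579062 , 230.35466583]), 'tcp_rot': array([-1.79903755e+02, -8.82969381e-03,  1.57894183e+02]), 'ft_force': array([-0.2749993 ,  0.38748243, -0.00444261]), 'wrist_torque': array([ 0.00655147, -0.01272614, -0.04782193]), 'grip_force': 0.0, 'finger_gap': 85.26179627222507}
```

View pics/scene0.png

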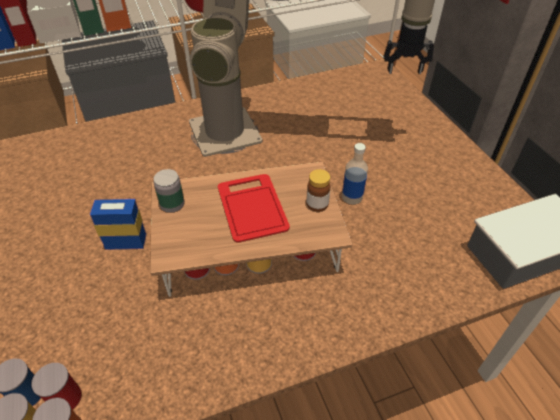

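View pics/side0.png

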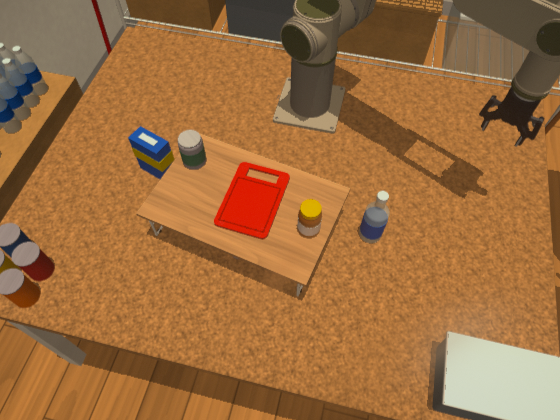

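The scene view shows the riser with the red board in the middle (about px 253,207), slot end towards the robot. The can (170,190) and jar (318,190) stand beside it, with the carton and bottle on the counter outside the riser. The side view agrees, and the board is turned slightly relative to the deck.

```bash
cat > h.py <<'E'
import cv2,numpy as np
def world(s):
    v,u=np.mgrid[:420,:560]; z=s["z_map"]
    p=np.stack([(u-s["cx"])/s["fx"]*z,(v-s["cy"])/s["fy"]*z,z,np.ones_like(z)],-1)
    return (p@np.linalg.inv(s["view"]).T)[...,:3]
def cast(s,px,h):
    T=np.linalg.inv(s["view"]); px=np.asarray(px,float)
    d=np.c_[(px[:,0]-s["cx"])/s["fx"],(px[:,1]-s["cy"])/s["fy"],np.ones(len(px))]@T[:3,:3].T
    return T[:3,3]+d*((h-T[2,3])/d[:,2])[:,None]
def biggest(m):
    m=cv2.morphologyEx(m.astype(np.uint8),cv2.MORPH_OPEN,np.ones((3,3)))
    return max(cv2.findContours(m,cv2.RETR_EXTERNAL,cv2.CHAIN_APPROX_NONE)[0],key=cv2.contourArea)[:,0]
def rect(p):
    (c,sz,a)=cv2.minAreaRect(p[:,:2].astype(np.float32)); a=(a+45)%90-45
    return np.round(c,1),np.round(sz,1),round(a,2),np.round(cv2.boxPoints((c,sz,a)) if 0 else cv2.boxPoints(cv2.minAreaRect(p[:,:2].astype(np.float32))),1).tolist()
def red(s):
    W=world(s); b,g,rr=[s["img"][...,i].astype(int) for i in range(3)]
    return (rr>120)&(g<60)&(b<70)&(W[...,2]>115)&(W[...,2]<160)
def report(s):
    W=world(s); z=W[...,2]
    print("deck",rect(cast(s,biggest((z>119)&(z<146)),130)))
    m=red(s); print("board",rect(cast(s,biggest(m),138)), "z",np.median(z[m]), "deckz",np.median(z[(z>119)&(z<146)&~m]))
    n,l,st,ce=cv2.connectedComponentsWithStats(((z>165)&(W[...,0]>250)&(z<290)).astype(np.uint8))
    for i in range(1,n):
        if st[i,4]>100: q=W[l==i]; print("obj",np.percentile(q,[2,98],axis=0).round(0).tolist(),st[i,:4])
E
python3 - <<'E'
import numpy as np
from h import *
for n in("scene","side"): print(n); report(np.load(n+"0.npz"))
E
```

```text
scene
deck (array([522.9, -82.8]), array([499.3, 327.6]), -10.73, [[315.5, -297.6000061035156], [637.4000244140625, -358.6000061035156], [730.4000244140625, 132.0], [408.5, 193.0]])
board (array([515. , -61.6]), array([145.5, 219.2]), -4.46, [[400.1000061035156, -125.5999984741211], [618.5999755859375, -142.6999969482422], [629.9000244140625, 2.4000000953674316], [411.3999938964844, 19.399999618530273]]) z 138.5610713785569 deckz 130.76484533008306
obj [[454.0, 262.0, 166.0], [481.0, 288.0, 208.0]] [354 143  11  18]
obj [[399.0, -292.0, 168.0], [458.0, -229.0, 233.0]] [154 169  29  36]
obj [[544.0, 77.0, 167.0], [596.0, 129.0, 237.0]] [307 169  24  35]
side
deck (array([522.6, -77.7]), array([499.6, 322.9]), -10.62, [[317.79998779296875, -293.5], [635.2999877929688, -353.0], [727.2999877929688, 138.0], [409.8999938964844, 197.5]])
board (array([513.3, -57.4]), array([149.6, 221.5]), -4.14, [[397.3999938964844, -124.0], [618.4000244140625, -140.0], [629.2000122070312, 9.199999809265137], [408.20001220703125, 25.200000762939453]]) z 136.14933604469297 deckz 128.34503854007903
obj [[398.0, -284.0, 168.0], [458.0, -223.0, 231.0]] [178 130  27  33]
obj [[452.0, 266.0, 167.0], [480.0, 293.0, 206.0]] [375 191  14  17]
obj [[544.0, 84.0, 168.0], [595.0, 138.0, 237.0]] [298 199  24  34]
```

Call:
{"name": "send_rows", "arguments": {
  "increments": [
    [0,0,-20,0,0,-0.1],
    [0,0,-20,0,0,-0.1],
    [0,0,-20,0,0,0],
    [-20,-20,0,0,0,0],
    [-40,-39,0,0,0,0]
  ],
  "grip": -1
}}

```text
time: 0.72
tool_pos: [273.4, 487.1, 291.6]
tcp_rot: [180.0, -0.0, 169.4]
ft_force: [1.1, -0.6, 0.1]
finger_gap: 85.4
grip_force: 0.0
```

Call:
{"name": "send_rows", "arguments": {
  "increments": [
    [-40,-39,0,0,0,0],
    [-40,-39,0,0,0,0],
    [-40,-39,0,0,0,0],
    [-40,-39,0,0,0,0],
    [-40,-39,0,0,0,0]
  ]
}}

```text
time: 1.35
tool_pos: [435.1, 256.7, 291.7]
tcp_rot: [180.0, 0.0, 169.2]
ft_force: [0.6, -0.3, 0.1]
finger_gap: 85.5
grip_force: 0.0
```

Call:
{"name": "send_rows", "arguments": {
  "increments": [
    [-40,-39,0,0,0,0],
    [-40,-39,0,0,0,0],
    [-40,-39,0,0,0,0],
    [-40,-39,0,0,0,0],
    [0,0,0,0,0,0]
  ]
}}

```text
time: 1.98
tool_pos: [564.0, 71.9, 290.8]
tcp_rot: [-179.9, -0.0, 168.9]
ft_force: [-0.3, 0.9, 0.0]
finger_gap: 85.0
grip_force: 0.0
```

Call:
{"name": "send_rows", "arguments": {
  "increments": [
    [-36,-34,0,0,0,-0.008],
    [-34,-34,0,0,0,0],
    [-34,-34,0,0,0,0],
    [-34,-33,0,0,0,0],
    [0,0,0,0,0,0]
  ]
}}

```text
time: 2.6
tool_pos: [674.9, -84.1, 289.7]
tcp_rot: [-180.0, -0.1, 169.5]
ft_force: [0.7, -0.0, -0.1]
finger_gap: 85.6
grip_force: 0.0
```

Call:
{"name": "send_rows", "arguments": {
  "increments": [
    [0,0,40,0,0,0],
    [0,0,40,0,0,0],
    [0,0,40,0,0,0],
    [0,0,20,0,0,0],
    [0,0,0,0,0,0]
  ]
}}

```text
time: 3.22
tool_pos: [673.3, -81.0, 150.0]
tcp_rot: [180.0, -0.2, 169.8]
ft_force: [0.2, 0.5, 0.6]
finger_gap: 85.2
grip_force: 0.0
```

```bash
python3 - <<'E'
from bench import r
import cv2,numpy as np
from h import *
s=r.snapshot("side"); cv2.imwrite("pics/side1.png",cv2.resize(s["img"][100:300,120:400],None,fx=2.8,fy=2.8)); report(s)
t=r.sense();print(t["tool_pos"],t["tcp_rot"],t["ft_force"])
E
```

```text
deck (array([522.5, -77.8]), array([499.5, 323.1]), -10.67, [[317.5, -293.29998779296875], [635.0, -353.1000061035156], [727.5, 137.6999969482422], [410.0, 197.60000610351562]])
board (array([513.8, -46.5]), array([127.8, 221.8]), -4.1, [[398.6000061035156, -102.4000015258789], [619.9000244140625, -118.19999694824219], [629.0, 9.300000190734863], [407.79998779296875, 25.100000381469727]]) z 136.24912436868726 deckz 128.37809343017193
obj [[452.0, 266.0, 167.0], [480.0, 293.0, 206.0]] [376 191  13  18]
obj [[543.0, 84.0, 167.0], [596.0, 138.0, 237.0]] [298 199  24  34]
obj [[661.0, -147.0, 173.0], [711.0, -8.0, 288.0]] [195 210  59  43]
[674.44871039 -81.43485859 152.01224963] [ 1.79992269e+02 -3.49441391e-04  1.69823734e+02] [-0.10854342 -0.2314423   1.00891121]
```

View pics/side1.png

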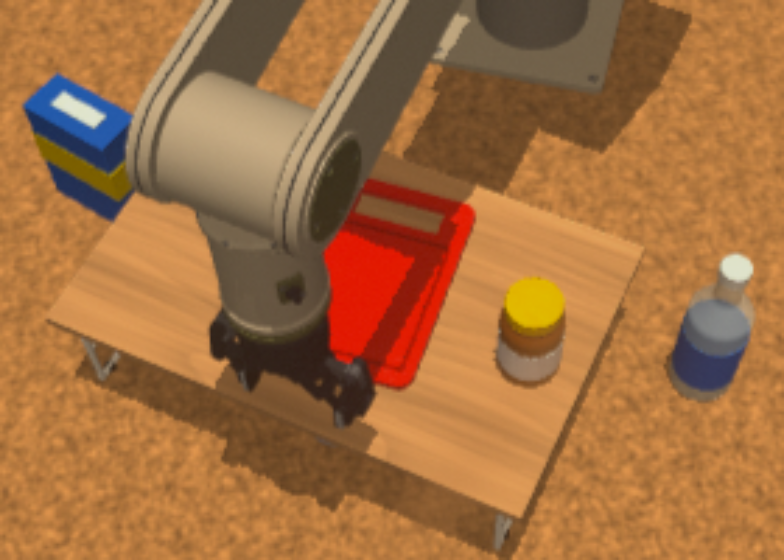

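The hand is behind the board over bare deck (fingers about px 235,360 and 345,395 in the crop), clear of the jar. I'll lower it now.

Call:
{"name": "send_rows", "arguments": {
  "increments": [
    [0,0,12,0,0,0.006],
    [0,0,12,0,0,0],
    [0,0,2,0,0,0],
    [0,0,0,0,0,0],
    [0,0,0,0,0,0]
  ]
}}

```text
time: 3.9
tool_pos: [674.7, -82.2, 125.8]
tcp_rot: [180.0, 0.0, 169.5]
ft_force: [0.1, 0.8, 0.5]
finger_gap: 85.6
grip_force: 0.0
```

Call:
{"name": "send_rows", "arguments": {
  "increments": [
    [0,0,1.5,0,0,0],
    [0,0,0,0,0,0],
    [0,0,0,0,0,0]
  ]
}}

```text
time: 4.28
tool_pos: [674.4, -82.1, 123.8]
tcp_rot: [180.0, 0.0, 169.5]
ft_force: [-0.5, -0.4, 0.5]
finger_gap: 85.5
grip_force: 0.0
```

Call:
{"name": "send_rows", "arguments": {
  "increments": [
    [0,0,1.5,0,0,0],
    [0,0,0,0,0,0],
    [0,0,0,0,0,0]
  ]
}}

```text
time: 4.65
tool_pos: [674.4, -82.1, 122.3]
tcp_rot: [-180.0, -0.0, 169.5]
ft_force: [-0.6, -0.8, 0.6]
finger_gap: 85.5
grip_force: 0.0
```

Call:
{"name": "send_rows", "arguments": {
  "increments": [
    [0,0,1.5,0,0,0],
    [0,0,0,0,0,0],
    [0,0,0,0,0,0]
  ]
}}

```text
time: 5.03
tool_pos: [674.4, -82.1, 120.8]
tcp_rot: [180.0, -0.0, 169.5]
ft_force: [0.1, 1.1, 0.2]
finger_gap: 85.4
grip_force: 0.0
```

Call:
{"name": "send_rows", "arguments": {
  "increments": [
    [5,0,0,0,0,0],
    [5,0,0,0,0,0],
    [5,0,0,0,0,0],
    [5,0,0,0,0,0],
    [4,0,0,0,0,0]
  ]
}}

```text
time: 5.65
tool_pos: [650.5, -77.6, 120.9]
tcp_rot: [-180.0, 0.0, 169.5]
ft_force: [-0.5, -0.3, 0.4]
finger_gap: 85.6
grip_force: 0.0
```

Call:
{"name": "send_rows", "arguments": {
  "increments": [
    [3,0,0,0,0,0],
    [3,0,0,0,0,0],
    [3,0,0,0,0,0],
    [3,0,0,0,0,0],
    [3,0,0,0,0,0]
  ]
}}

```text
time: 6.28
tool_pos: [635.9, -75.0, 120.8]
tcp_rot: [-180.0, 0.0, 169.5]
ft_force: [0.5, 0.7, -0.1]
finger_gap: 85.2
grip_force: 0.0
```

Call:
{"name": "send_rows", "arguments": {
  "increments": [
    [3,0,0,0,0,0],
    [3,0,0,0,0,0],
    [3,0,0,0,0,0],
    [3,0,0,0,0,0],
    [3,0,0,0,0,0]
  ]
}}

```text
time: 6.9
tool_pos: [621.2, -72.3, 120.8]
tcp_rot: [-180.0, 0.0, 169.5]
ft_force: [0.8, 0.1, 0.3]
finger_gap: 85.4
grip_force: 0.7
```

```bash
python3 - <<'E'
from bench import r
import cv2,numpy as np
from h import *
for n in("scene","side"):
    s=r.snapshot(n); report(s)
    if n=="scene": cv2.imwrite("pics/scene2.png",cv2.resize(s["img"][130:290,130:370],None,fx=3.3,fy=3.3))
E
```

```text
deck (array([522.9, -82.8]), array([499.2, 327.8]), -10.69, [[315.6000061035156, -297.70001220703125], [637.7000122070312, -358.5], [730.2999877929688, 132.0], [408.20001220703125, 192.8000030517578]])
board (array([450.8, -98.3]), array([ 52.7, 134.4]), -7.13, [[380.79998779296875, -116.0999984741211], [514.2000122070312, -132.8000030517578], [520.7000122070312, -80.5], [387.29998779296875, -63.79999923706055]]) z 138.6974726580931 deckz 130.76022767387622
obj [[453.0, 262.0, 166.0], [481.0, 287.0, 207.0]] [354 143  11  18]
obj [[398.0, -292.0, 167.0], [458.0, -229.0, 233.0]] [154 169  29  36]
obj [[545.0, 77.0, 166.0], [596.0, 129.0, 238.0]] [307 169  24  36]
obj [[604.0, -143.0, 174.0], [660.0, -9.0, 287.0]] [230 198  61  38]
deck (array([522.5, -77.9]), array([499.4, 323.1]), -10.66, [[317.6000061035156, -293.3999938964844], [635.0999755859375, -353.1000061035156], [727.4000244140625, 137.60000610351562], [409.8999938964844, 197.39999389648438]])
board (array([501.4, -34.3]), array([115.9, 219.2]), -6.0, [[386.3999938964844, -80.5], [604.4000244140625, -103.4000015258789], [616.5, 11.899999618530273], [398.5, 34.79999923706055]]) z 136.2743791431351 deckz 128.34452461071294
obj [[407.0, -286.0, 166.0], [458.0, -243.0, 232.0]] [178 131  18  32]
obj [[451.0, 266.0, 167.0], [480.0, 293.0, 206.0]] [376 191  13  17]
obj [[608.0, -139.0, 177.0], [659.0, -0.0, 287.0]] [207 199  57  38]
obj [[543.0, 84.0, 168.0], [595.0, 138.0, 237.0]] [298 199  24  33]
```

View pics/scene2.png

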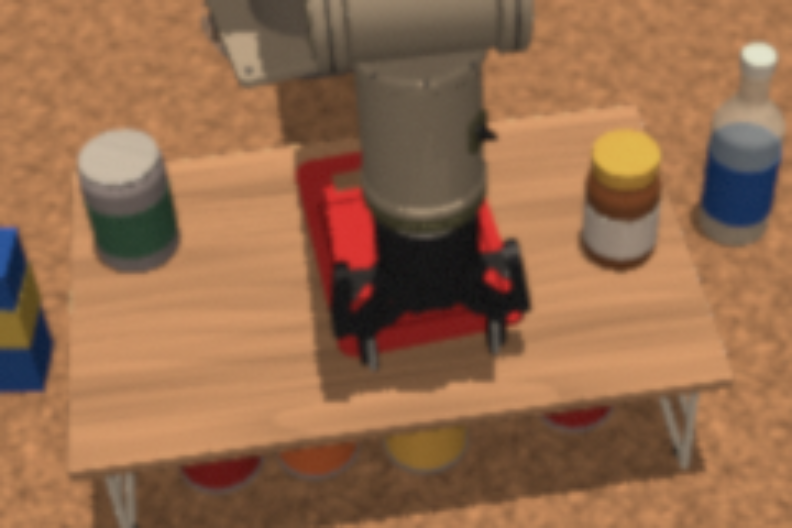

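The fingers are behind the board's back end (px 370,350 and 495,335 in the crop) and the board is squaring up, its yaw now -6°. I'll keep pushing.

Call:
{"name": "send_rows", "arguments": {
  "increments": [
    [3,0,0,0,0,0],
    [3,0,0,0,0,0],
    [3,0,0,0,0,0],
    [3,0,0,0,0,0],
    [3,0,0,0,0,0]
  ]
}}

```text
time: 7.62
tool_pos: [606.4, -69.5, 120.8]
tcp_rot: [-180.0, 0.0, 169.5]
ft_force: [0.9, -1.2, -0.6]
finger_gap: 85.3
grip_force: 0.7
```

Call:
{"name": "send_rows", "arguments": {
  "increments": [
    [4,0,0,0,0,0],
    [4,0,0,0,0,0],
    [4,0,0,0,0,0],
    [4,0,0,0,0,0],
    [4,0,0,0,0,0]
  ]
}}

```text
time: 8.25
tool_pos: [586.7, -65.7, 120.8]
tcp_rot: [180.0, 0.0, 169.5]
ft_force: [1.4, 0.2, -0.4]
finger_gap: 85.5
grip_force: 0.7
```

Call:
{"name": "send_rows", "arguments": {
  "increments": [
    [4,0,0,0,0,0],
    [4,0,0,0,0,0],
    [4,0,0,0,0,0],
    [4,0,0,0,0,0],
    [3,0,0,0,0,0]
  ]
}}

```text
time: 8.88
tool_pos: [568.0, -62.3, 120.8]
tcp_rot: [-180.0, -0.0, 169.5]
ft_force: [1.4, -0.5, -0.9]
finger_gap: 85.5
grip_force: 0.7
```

```bash
python3 - <<'E'
from bench import r
import cv2,numpy as np
from h import *
for n in("scene","side"):
    s=r.snapshot(n); report(s)
    if n=="side": cv2.imwrite("pics/side3.png",cv2.resize(s["img"][100:300,120:400],None,fx=2.8,fy=2.8))
E
```

```text
deck (array([506.2, -79.7]), array([499.2, 362.7]), -10.69, [[281.70001220703125, -291.29998779296875], [638.0999755859375, -358.5], [730.7000122070312, 132.0], [374.29998779296875, 199.1999969482422]])
board (array([397.1, -81.5]), array([ 39.8, 122.2]), -12.47, [[333.1000061035156, -87.80000305175781], [452.3999938964844, -114.0999984741211], [461.0, -75.30000305175781], [341.70001220703125, -48.900001525878906]]) z 138.43562086967165 deckz 130.7417830891402
obj [[452.0, 262.0, 166.0], [481.0, 289.0, 208.0]] [354 143  11  18]
obj [[398.0, -292.0, 168.0], [458.0, -229.0, 234.0]] [154 169  29  36]
obj [[545.0, 77.0, 167.0], [596.0, 129.0, 238.0]] [307 169  24  35]
obj [[552.0, -134.0, 176.0], [607.0, 0.0, 287.0]] [228 179  59  40]
deck (array([506.8, -74.9]), array([499.8, 354.4]), -10.52, [[287.0, -288.29998779296875], [635.4000244140625, -353.0], [726.7000122070312, 138.39999389648438], [378.20001220703125, 203.10000610351562]])
board (array([454.7, -23.7]), array([130.3, 221.4]), -10.48, [[334.0, -67.69999694824219], [551.7000122070312, -107.9000015258789], [575.4000244140625, 20.200000762939453], [357.70001220703125, 60.5]]) z 136.24214036539524 deckz 128.37212087059197
obj [[399.0, -283.0, 167.0], [458.0, -223.0, 231.0]] [178 130  27  33]
obj [[553.0, -129.0, 177.0], [607.0, 10.0, 288.0]] [217 182  56  38]
obj [[453.0, 266.0, 167.0], [480.0, 293.0, 207.0]] [376 191  13  18]
obj [[543.0, 84.0, 169.0], [595.0, 138.0, 236.0]] [298 199  24  34]
```

View pics/side3.png

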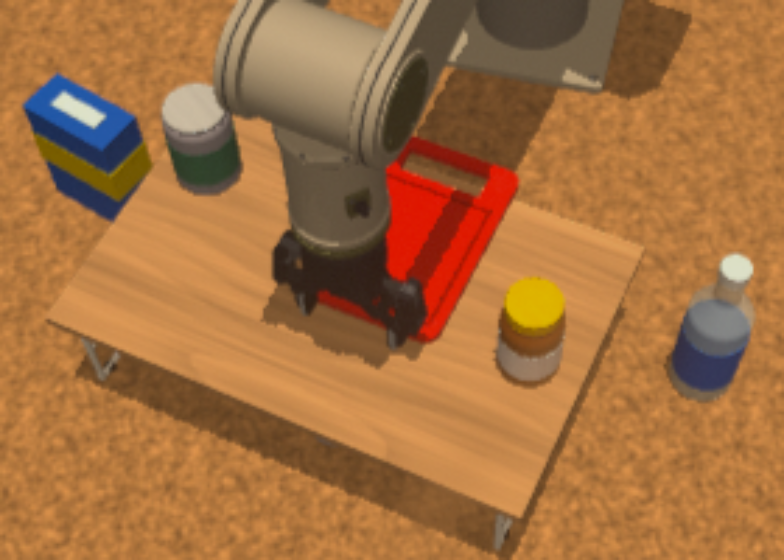

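The board now lies square with the deck (yaw -10.5°), about 26 mm past the front edge, with its slot starting to clear the edge (px 440,170). About 34 mm more to go.

Call:
{"name": "send_rows", "arguments": {
  "increments": [
    [4,0,0,0,0,0],
    [4,0,0,0,0,0],
    [4,0,0,0,0,0],
    [4,0,0,0,0,0],
    [4,0,0,0,0,0]
  ]
}}

```text
time: 9.6
tool_pos: [548.3, -58.7, 120.8]
tcp_rot: [-180.0, 0.0, 169.5]
ft_force: [1.0, -0.2, -0.6]
finger_gap: 84.9
grip_force: 0.8
```

Call:
{"name": "send_rows", "arguments": {
  "increments": [
    [3,0,0,0,0,0],
    [3,0,0,0,0,0],
    [2,0,0,0,0,0],
    [1,0,0,0,0,0],
    [0,0,0,0,0,0]
  ]
}}

```text
time: 10.22
tool_pos: [539.6, -57.1, 120.8]
tcp_rot: [-180.0, -0.0, 169.5]
ft_force: [0.4, 0.3, -0.2]
finger_gap: 85.2
grip_force: 0.3
```

```bash
cat > m.py <<'E'
from bench import r
import cv2,numpy as np
from h import *
for n in("scene","side"):
    s=r.snapshot(n); s0=np.load(n+"0.npz")
    W=world(s0); z=W[...,2]; d=np.array(rect(cast(s0,biggest((z>119)&(z<146)),130))[3]); 
    i=np.argsort(d[:,0]-.19*-d[:,1]*-1)  # order along deck x
    ex=np.array([.983,-.1845]); ey=np.array([.1845,.983])
    f=np.sort(d@ex)[:2].mean()
    c=cast(s,biggest(red(s)),138)[:,:2]; u=c@ex-f; v=c@ey
    for a,b in((-40,-20),(-20,0),(0,20),(20,40),(40,60),(60,80),(80,100),(100,120)):
        k=(v-(-80*.983+522.7*.1845-0)>a-20)&(v-(-80*.983+522.7*.1845)<b-20)
        if k.any(): print(n,(a+b)/2-20,u[k].min().round(1),u[k].max().round(1))
    print(rect(c)[:3]); cv2.imwrite(f"pics/{n}_l.png",s["img"])
print(r.sense()["tool_pos"],r.sense()["time"])
E
python3 m.py
```

```text
scene -50.0 -34.1 56.0
scene -30.0 -49.8 67.6
scene -10.0 -48.1 69.1
(array([367.4, -75.3]), array([ 38.9, 118.4]), -12.27)
side -30.0 -15.9 -12.5
side -10.0 -54.3 19.3
side 10.0 -53.6 78.9
side 30.0 -54.0 108.3
side 50.0 -54.5 112.1
side 70.0 -53.9 121.6
side 90.0 -54.1 166.2
(array([426.3, -18.5]), array([130.3, 220.8]), -10.48)
[539.58643316 -57.05997102 120.71018758] 10.325
```

Call:
{"name": "send_rows", "arguments": {
  "increments": [
    [2,0,0,0,0,0],
    [2,0,0,0,0,0],
    [1,0,0,0,0,0],
    [0,0,0,0,0,0],
    [0,0,0,0,0,0]
  ]
}}

```text
time: 10.95
tool_pos: [534.6, -56.1, 120.7]
tcp_rot: [180.0, -0.0, 169.5]
ft_force: [-0.0, -0.3, 0.1]
finger_gap: 85.2
grip_force: 0.0
```

Call:
{"name": "send_rows", "arguments": {
  "increments": [
    [-4,0,0,0,0,0],
    [-10,0,0,0,0,0],
    [-20,0,0,0,0,0],
    [-15,0,-5,0,0,0],
    [0,0,-30,0,0,0]
  ]
}}

```text
time: 11.58
tool_pos: [582.5, -65.1, 153.5]
tcp_rot: [180.0, -0.3, 169.5]
ft_force: [-0.4, -0.1, 0.3]
finger_gap: 85.2
grip_force: 0.0
```

Call:
{"name": "send_rows", "arguments": {
  "increments": [
    [0,0,-50,0,0,0],
    [0,0,-60,0,0,0],
    [0,0,-60,0,0,0],
    [-30,0,-30,0,0,0],
    [-30,0,0,0,0,0]
  ]
}}

```text
time: 12.2
tool_pos: [644.5, -76.6, 360.9]
tcp_rot: [-180.0, 0.5, 169.5]
ft_force: [0.0, -0.5, -0.3]
finger_gap: 85.4
grip_force: 0.0
```

```bash
python3 m.py; python3 -c "
from bench import r
from h import *
report(r.snapshot('side'))"
```

```text
scene -50.0 -21.0 160.9
scene -30.0 -23.7 164.2
scene -10.0 31.0 164.7
scene 10.0 2.0 164.1
scene 30.0 3.6 164.6
scene 50.0 -52.6 165.3
scene 70.0 -56.6 164.5
scene 90.0 -52.8 164.3
(array([421. , -32.9]), array([146.1, 221.8]), -10.49)
side -50.0 -40.6 40.5
side -30.0 -58.6 59.3
side -10.0 -59.0 157.8
side 10.0 -59.5 162.5
side 30.0 -58.7 161.7
side 50.0 -59.1 164.1
side 70.0 -59.5 161.5
side 90.0 -58.7 161.0
(array([420.9, -27.6]), array([150.2, 223.6]), -10.48)
[644.25952174 -76.70790269 354.84637749] 12.3
deck (array([490.2, -71.8]), array([499.4, 388.3]), -10.64, [[253.1999969482422, -281.3999938964844], [634.9000244140625, -353.1000061035156], [727.0999755859375, 137.6999969482422], [345.3999938964844, 209.39999389648438]])
board (array([420.9, -27.6]), array([150.2, 223.5]), -10.48, [[297.3999938964844, -81.0999984741211], [517.2000122070312, -121.80000305175781], [544.5, 26.0], [324.70001220703125, 66.5999984741211]]) z 136.19327234203138 deckz 128.33318880321895
obj [[399.0, -285.0, 170.0], [458.0, -246.0, 232.0]] [178 130  15  32]
obj [[452.0, 266.0, 167.0], [480.0, 293.0, 207.0]] [375 191  14  17]
obj [[543.0, 84.0, 168.0], [595.0, 138.0, 237.0]] [298 199  24  34]
```

View pics/side_l.png

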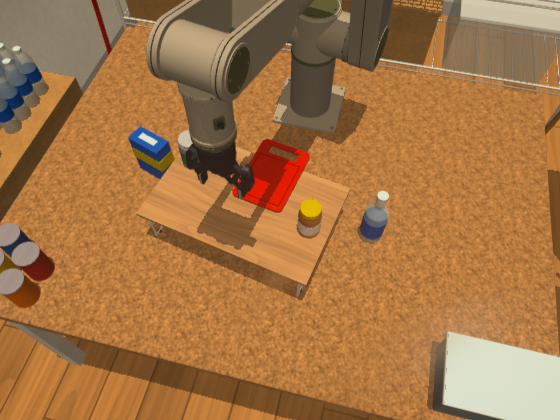

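The board sticks out about 57–59 mm in both views, is square within 0.2° and lies flat. The other things have not moved and the hand is well clear, so I'm handing in.

Call:
{"name": "send_rows", "arguments": {
  "increments": [
    [0,0,0,0,0,0],
    [0,0,0,0,0,0],
    [0,0,0,0,0,0]
  ]
}}

```text
time: 12.72
tool_pos: [641.6, -76.0, 356.2]
tcp_rot: [-180.0, 0.0, 169.5]
ft_force: [0.2, 0.3, 0.9]
finger_gap: 85.7
grip_force: 0.0
```

```bash
python3 -c "
from bench import r
print(r.hand_in())"
```

```text
the job is handed in; nothing more can be done
None
```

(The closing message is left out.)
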